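Clamp the dish, then index the filter knob to its third stop and hold it

TASK

Secure the petri dish in its nest by swinging the red-handled toggle clamp over centre until its rubber pad presses on the dish. Then turn the grey filter knob clockwise, counting the clicks, to the third stop after home (the green mark), without going past it, and finish while still gripping the knob there, so that it is held for the exposure. Leave the dish in its nest and do not disturb the other things on the bench.

Things in the scene. Friction and masses are not known exactly. Their poses are not given: they have to be found in the camera images.
- nest: Aluminium plate, 165 (x) x 90 (y) x 12 mm, fixed to the bench; origin at the centre of its underside, z up. Place and yaw vary. At its x = -35 mm the petri dish lies in a seat of four black cheeks 9 mm high; at x = +50 mm stands the steel bracket (36 mm wide in y) of the toggle clamp, whose arm swings in the nest's x-z plane.
- clamp_pivot (a point): Centre of the clamp's hinge pin, in the nest's frame at [50, 0, 55] mm. The hinge lies along the nest's y axis.
- clamp_arm (a joint): Clamp arm angle, rad, growing as it closes. 0: fully open, arm up, leaning back past upright to the nest's +x by 19 degrees (start, within 0.12). 1.9: level, pointing to the nest's -x, pad on the dish. Over-centre spring: below 0.7 it springs back open; above, it swings down by itself in about a second and presses the dish with about 6 N. Pushing it over from behind takes 2 to 6 N.
- toggle_clamp: The clamp's steel bracket on the nest, with the arm it carries; its frame is the nest's frame (origin at the nest's origin).
- clamp_handle (a point): Middle of the red round handle (17 mm diameter, 52 mm long) on the clamp arm, 105 mm from the pivot pin; the handle spans 77 to 129 mm from the pin. The rest of the arm is a steel bar 14 mm wide; a rubber-tipped spindle (pad 15 mm diameter) hangs from it 68 mm from the pin, its lower end 28 mm below the arm's axis.
- dish: Shallow clear petri dish, 61 mm diameter, 15 mm high, loose in the nest's seat, origin at the centre of its underside, 12 mm above the bench. It is not to be handled.
- selector: Grey box of the filter selector, 100 x 100 x 45 mm, fixed to the bench, origin at the centre of its underside, z up; its place and yaw vary and it can be left or right of the nest. On top a black dial with six marks 24 degrees apart: home, then the first to fifth stops clockwise; the third is green and larger, the others white.
- spindle: Steel boss on top of the selector, at its centre, that carries the knob; origin 45 mm above the bench, on the knob's vertical axis.
- knob_grip (a point): Point on the knob's vertical axis, 75 mm above the bench, at the height to grip. The knob is a grey round skirt 48 mm in diameter (top 57 mm above the bench) with an upright grip bar on it, 44 mm long, 14 mm thick, 32 mm high, its top 89 mm above the bench. At home the bar lies along the selector's y axis.
- knob_pointer (a point): Outer end of the white pointer line on top of the grip bar, 22 mm from the knob's axis, 89 mm above the bench. At home it points to the selector's +y, and it turns clockwise seen from above.
- index_knob (a joint): Knob angle, rad, growing clockwise seen from above. Starts at home = 0. Detents every 24 degrees (0.419 rad): stops at 0, 0.419, 0.838, 1.257 (the third), 1.676, 2.094; solid ends just beyond the first and last. Between stops it resists with at most about 0.11 N m, then falls into the next stop; let go, it settles in the nearest.
- pen_black: White pen with a black cap, 142 mm long, lying loose on the bench; a bystander.
- scissors: Scissors with yellow handles, 206 mm long, lying loose; a bystander.
- notes: Yellow pad of notes, 62 x 62 x 12 mm, loose; a bystander.
- blue_marker: White marker with a blue cap, 135 mm long, loose; a bystander.
Not all that is in view belongs to the job. There is more than one size of the nest; the one meant has the size given above.

How it is judged:
By the outcome, as a careful person would: the job done as asked, in the order asked, and still so for the second after the job is handed in, while the arm keeps its last pose, push and grip.
It also fails if it takes over 48 s, if anything falls off the work surface, if the arm or the gripper's body presses on something with over 40 N, if the wrist force passes 120 N, or if a joint passes its speed limit or range.

ROBOT

A 7-joint arm with a two-finger parallel gripper is mounted at the origin on a cart in front of the work surface, level with it; the furniture and walls round the work are solid. World frame = base frame: x ahead of the robot, y to its left, z up, the work surface at z = 0. Lengths are in m, angles in rad, forces in N, time in s.
With the tool pointing down it reaches from about 0.425 to 0.825 m from the base axis. Payload 3.6 kg.
Tool frame: the origin (TCP) lies between the finger pads, 19 mm behind the fingertips; this is the grasp point; z points along the fingers, y is the line along which they close (so a half turn about z gives the same grasp; the last joint's range is limited). The gripper opens to 93 mm and grips with 3 to 60 N. Pads are 15 mm wide; open, the fingers measure 128 mm over their backs; the gripper's body (75 mm by 188 mm) begins 65 mm behind the grasp point.
Start: joints at [1.276, 0.615, -0.013, 1.423, 0.008, 1.103, -0.04], TCP at [0.172, -0.627, 0.237] pointing down, gripper open.
Joint ranges: [-3.12, 3.12], [-0.3, 2.06], [-1.34, 1.32], [0.26, 2.42], [-1.36, 4.5], [0.01, 1.98], [-2.84, 2.84]. Speed limits (rad/s): [2.79, 2.79, 3.14, 3.14, 3.14, 3.14, 3.14].

INTERFACE

Orientations are given as a rotation vector (axis times angle).
In Python, from bench import telemetry, viewer, ticket gives the robot as it stands. The module is installed in compiled form; this text tells all that it offers.
- The arm moves only by the tool step_arm, never from a script. Its argument "motion" is one flat list of numbers, 7 for each row, row after row: the turn, a rotation vector about the tool's x, y, z as a fraction of full scale, then the shift along the tool's x, y, z as a fraction of full scale, then the opening, from 0 (shut) to 1 (fully open). A call has 1 to 10 rows; each row shifts and turns the commanded pose from where the row before left it, along the tool's axes as they then stand; what a row does not reach is not made up. Full scale, the value 1, is 150 mm for a shift and 360 degrees for a turn. A row lasts 1/8 s, in which the tool goes at most 62.5 mm and 10.7 degrees, less where a joint would pass 70% of its speed; a pose out of reach is approached as far as the arm can. A call with a number of a shift or a turn outside -1 to 1 is refused whole. A call with a gripper value outside its range is refused whole. The fingers move at their own pace and stop on an object; "squeeze" is the grip in N (left out, the last holds). Time passes only in rows, so rows that do not move let the fingers close. It gives the time, the measured TCP pose, the force, the opening and the grip force at its end, in the units of the state.
- telemetry.state(): the state, without advancing time (a new reading comes with each control period).
- viewer.read_camera(name): name is "scene" or "side" or "wrist"; returns a dict with "img" (420x560x3 uint8, red, green, blue), "depth" (420x560 float32, m along the optical axis (not along the pixel's ray), 0 where there is no reading), "camera_matrix" (3x3 intrinsics, pixels), "eye" and "orientation" of the camera in the world; the wrist camera has in their place "T_tool_cam" (4x4, takes a point from camera to tool coordinates, whose origin is the TCP and whose axes are the flange's). Camera axes: x right, y down, z forward; pixel columns grow to the right and rows downward; lengths in m; the calibration is good to about 2 mm. A picture is of the moment at which its call begins: read the wrist's pose just before it.
- ticket.sign_off(): hands the job in; it is judged then, once.
The state is a dict: "time_s": time; "qpos": joint angles; "joint_vel": joint speeds; "joint_torque": joint torques, N m; "tool_pos": TCP position; "eef_rot": TCP orientation; "contact_force": force on the tool from outside, world axes, zero at the start; "ft_torque": the same for the moment, N m; "width": finger opening in m; "grasp_force": force on a finger pad.
Only numpy, scipy, OpenCV 4.12 (cv2) and the standard library are available. Lean on these libraries where they do the work, as an engineer would, in place of code of your own. Each camera call takes 0.05 s, during which the arm holds its last target. There are 200 camera calls.

## Working session

There is one attempt and no reset: what is moved stays moved. The work goes in short steps, Python scripts to look and compute and a tool call to move; the robot and the scene stay as the last step left them, time stands still between calls to the robot, and variables do not carry over. Pictures are saved under pics/ and viewed, at most 10 in all, crops included, and the job is handed in when it is done.

Besides the shell and the picture viewer there is one more tool, called in YAML: its name, and indented under it one key for each argument. step_arm: Moves the arm, as the interface text tells. Shift numbers are shares of 150 mm and turn numbers shares of 360 degrees, none past 1 either way. Its arguments: {"type":"object","properties":{"motion":{"type":"array","items":{"type":"number","minimum":-1,"maximum":1}},"squeeze":{"type":"number"}},"required":["motion"]}

```bash
mkdir -p pics; cat > h.py <<'E'
import numpy as np, cv2
from scipy.spatial.transform import Rotation as R
from bench import telemetry, viewer, ticket
def rot(o):
    o=np.array(o,float)
    return o if o.shape==(3,3) else (R.from_rotvec(o).as_matrix() if o.size==3 else R.from_quat(o).as_matrix())
def grab(n,tag):
    s=telemetry.state(); c=viewer.read_camera(n)
    cv2.imwrite(f'pics/{tag}.png',c['img'][:,:,::-1])
    if n=='wrist':
        T=np.eye(4);T[:3,:3]=rot(s['eef_rot']);T[:3,3]=s['tool_pos'];T=T@np.array(c['T_tool_cam'])
    else:
        T=np.eye(4);T[:3,:3]=rot(c['orientation']);T[:3,3]=c['eye']
    np.savez(f'pics/{tag}.npz',T=T,K=c['camera_matrix'],d=c['depth'],img=c['img'])
def cloud(tag):
    z=np.load(f'pics/{tag}.npz');d=z['d'];K=z['K'];v,u=np.indices(d.shape)
    p=np.stack([(u-K[0,2])/K[0,0]*d,(v-K[1,2])/K[1,1]*d,d],-1)
    w=p@z['T'][:3,:3].T+z['T'][:3,3]; w[d==0]=np.nan
    return w,z['img']
def proj(tag,P):
    z=np.load(f'pics/{tag}.npz');p=(np.atleast_2d(P)-z['T'][:3,3])@z['T'][:3,:3]
    q=p@z['K'].T; return q[:,:2]/q[:,2:]
E
python3 - <<'E'
from h import *
c=viewer.read_camera('scene');print(c['orientation'],c['eye'])
print(telemetry.state())
grab('scene','s0');grab('side','d0')
E
```

```text
[-0.62567803  2.6442775  -1.17229132] [0.13290433 0.87333163 0.9089954 ]
{'time_s': 0.05, 'qpos': array([ 1.27648139,  0.6158683 , -0.01258264,  1.42482991,  0.00809344,
        1.10343027, -0.04039978]), 'joint_vel': array([-0.00140365,  0.000143  ,  0.0008793 , -0.00035647, -0.00036623,
        0.00094204,  0.00238488]), 'joint_torque': array([ 6.93341644e-04, -4.60477924e+01,  2.10217196e-01, -1.66452813e+01,
       -6.12729345e-02,  1.67320424e-02,  8.34216689e-05]), 'tool_pos': array([ 0.17180843, -0.62613184,  0.23633713]), 'eef_rot': array([-3.11102643e+00, -4.19154229e-01,  5.96031156e-04]), 'contact_force': array([-0.20749176,  0.08488448, -0.49357706]), 'ft_torque': array([-0.06003239,  0.02694931,  0.02074787]), 'grasp_force': 0.0, 'width': 0.09303428422886838}
```

View pics/s0.png

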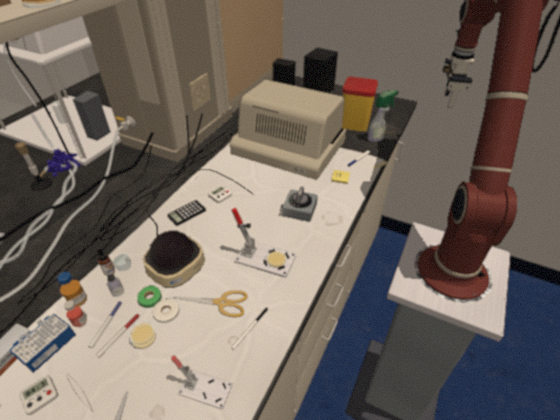

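View pics/d0.png

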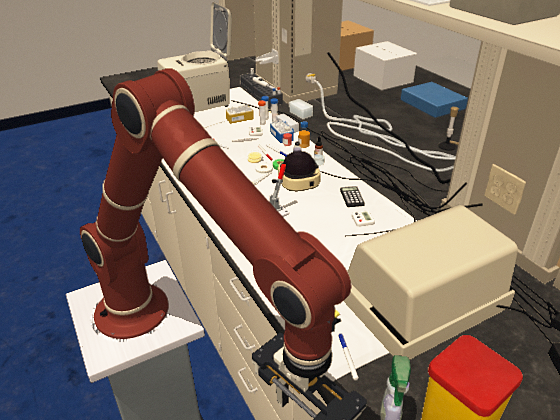

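The scene view shows two toggle-clamp nests. One at about (265,258) is larger and has the dish, with its red handle at (238,220). The other at (207,388) is smaller and empty. The selector is at (300,203). The one with the dish fits the description, and I'll check its size in a crop.

```bash
python3 - <<'E'
from h import *
w,img=cloud('s0')
hsv=cv2.cvtColor(img,cv2.COLOR_RGB2HSV)
for (u,v) in [(265,258),(207,388),(300,205),(277,260),(237,217),(340,177),(332,217),(250,325),(220,195),(228,302)]:
    print((u,v),np.round(w[v,u],3))
# nest plate-height points
for n,(x0,x1,y0,y1) in dict(A=(210,310,200,285),B=(160,245,345,415)).items():
    s=w[y0:y1,x0:x1].reshape(-1,3); z=s[:,2]
    m=(z>0.008)&(z<0.016); r=cv2.minAreaRect(s[m][:,:2].astype(np.float32)); print(n,m.sum(),r)
s=w[180:225,272:325].reshape(-1,3)
m=(s[:,2]>0.038)&(s[:,2]<0.052);print('sel',m.sum(),cv2.minAreaRect(s[m][:,:2].astype(np.float32)))
a=cv2.resize(img[170:290,200:340],None,fx=5,fy=5,interpolation=cv2.INTER_CUBIC)
cv2.imwrite('pics/c1.png',a[:,:,::-1])
E
```

```text
(265, 258) [0.514 0.214 0.011]
(207, 388) [0.45  0.61  0.009]
(300, 205) [ 0.503 -0.013  0.047]
(277, 260) [0.475 0.211 0.019]
(237, 217) [0.593 0.225 0.157]
(340, 177) [ 0.449 -0.26   0.012]
(332, 217) [ 0.401 -0.054  0.   ]
(250, 325) [0.442 0.429 0.01 ]
(220, 195) [0.789 0.038 0.019]
(228, 302) [0.529 0.396 0.011]
A 854 ((0.6066672205924988, 0.1504228115081787), (0.33688485622406006, 0.2501709461212158), 10.025126457214355)
B 667 ((0.46044841408729553, 0.5682308673858643), (0.1075642853975296, 0.14691324532032013), 8.376423835754395)
sel 477 ((0.5144636631011963, -0.03768855705857277), (0.10003986209630966, 0.10594313591718674), 8.768974304199219)
```

View pics/c1.png

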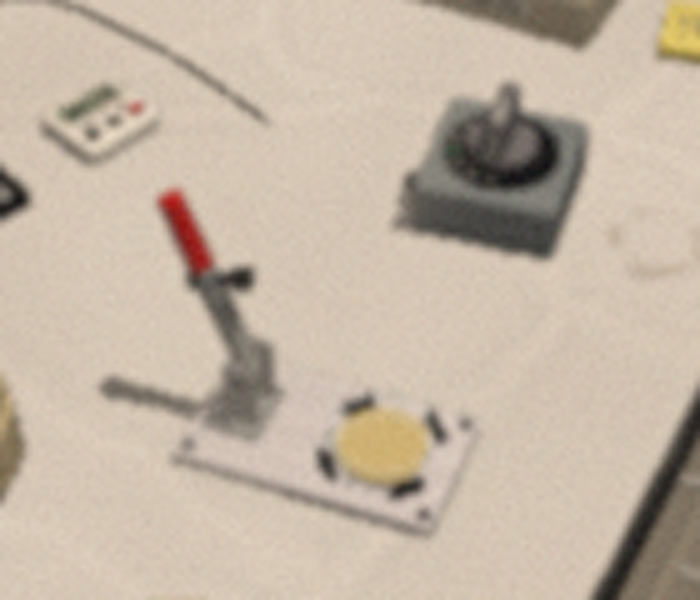

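The crop shows the larger nest with the dish at (383,447) and plate corners at (180,458), (430,533) and (478,430). The handle runs from (170,195) to (203,270). The selector's bar runs along about (510,90) to (500,150). This is the nest meant, because it holds the dish. I'll check its size now.

```bash
cat >> h.py <<'E'
def ray(tag,u,v,z):
    f=np.load(f'pics/{tag}.npz');d=f['T'][:3,:3]@np.linalg.solve(f['K'],[u,v,1]);o=f['T'][:3,3]
    return o+d*(z-o[2])/d[2]
def rows(tgt,Rt=None,n=1,s=None):
    s=s or telemetry.state();Rc=rot(s['eef_rot']);d=Rc.T@(np.array(tgt)-s['tool_pos'])/0.15
    print('shift total',d.round(3),'per row',(d/n).round(3))
    if Rt is not None:
        rv=R.from_matrix(Rc.T@Rt).as_rotvec()/(2*np.pi);print('turn total',rv.round(4),'per row',(rv/n).round(4))
E
python3 - <<'E'
from h import *
c=[ray('s0',200+a/5,170+b/5,0.012) for a,b in [(180,458),(430,533),(478,430)]]
print(np.round(c,3),[np.linalg.norm(c[1]-c[0]),np.linalg.norm(c[2]-c[1])])
print(ray('s0',200+383/5,170+447/5,0.027), 'handle',[ray('s0',200+a/5,170+b/5,z) for a,b,z in [(170,195,.18),(203,270,.13)]])
print('knob',ray('s0',300.5,200.5,.057))
w,img=cloud('s0')
print('box',[w[v,u].round(3) for u,v in[(240,150),(320,165),(325,145),(290,120)]])
print(viewer.read_camera('wrist')['T_tool_cam'].round(3),viewer.read_camera('wrist')['camera_matrix'])
rows([0.45,0.07,0.40],n=13)
E
```

```text
[[0.583 0.266 0.012]
 [0.426 0.249 0.012]
 [0.434 0.167 0.012]] [np.float64(0.15799902468623403), np.float64(0.0827023268085435)]
[0.47375164 0.21548762 0.027     ] handle [array([0.60247727, 0.22165867, 0.18      ]), array([0.58467839, 0.22234012, 0.13      ])]
knob [ 0.50652792 -0.0234868   0.057     ]
box [array([ 0.852, -0.206,  0.043]), array([ 0.52 , -0.224,  0.068]), array([ 0.536, -0.306,  0.101]), array([ 0.666, -0.27 ,  0.191])]
[[ 0.    -0.958 -0.288  0.081]
 [ 1.     0.     0.    -0.001]
 [-0.    -0.288  0.958 -0.147]
 [ 0.     0.     0.     1.   ]] [[375.82933011   0.         275.53497615]
 [  0.         375.82933011 210.51707679]
 [  0.           0.           1.        ]]
shift total [ 3.017 -3.988 -1.083] per row [ 0.232 -0.307 -0.083]
```

```bash
python3 - <<'E'
from h import *
rows([0.56,0.08,0.40],n=16)
E
```

```text
shift total [ 3.742 -3.859 -1.083] per row [ 0.234 -0.241 -0.068]
```

step_arm:
  motion: [0,0,0,0.1,-0.24,-0.1,1,0,0,0,0.1,-0.24,-0.1,1,0,0,0,0.1,-0.24,-0.1,1,0,0,0,0.2,-0.24,-0.1,1,0,0,0,0.2,-0.24,-0.1,1,0,0,0,0.2,-0.24,-0.1,1,0,0,0,0.25,-0.24,-0.1,1,0,0,0,0.25,-0.24,-0.1,1,0,0,0,0.25,-0.24,-0.1,1,0,0,0,0.25,-0.24,-0.1,1]

```text
time_s: 1.5
tool_pos: [0.3521, -0.2026, 0.3882]
eef_rot: [3.113, 0.419, 0.001]
contact_force: [0.9, -0.4, 0.0]
width: 0.093
grasp_force: 0.0
```

```bash
python3 - <<'E'
from h import *
s=telemetry.state();print(s['tool_pos'],s['eef_rot'],s['qpos'])
rows([0.56,0.08,0.40],n=8)
E
```

```text
[ 0.35207752 -0.20260034  0.38817352] [3.11289346e+00 4.19153929e-01 8.44307688e-04] [ 0.6785924   0.10014569 -0.23562197  1.78720698  0.02477103  1.256298
 -0.86664225]
shift total [ 1.835 -1.45  -0.079] per row [ 0.229 -0.181 -0.01 ]
```

step_arm:
  motion: [0,0,0,0.22,-0.2,0,1,0,0,0,0.22,-0.2,0,1,0,0,0,0.22,-0.2,0,1,0,0,0,0.22,-0.2,0,1,0,0,0,0.22,-0.2,0,1,0,0,0,0.22,-0.2,0,1,0,0,0,0.22,-0.1,0,1,0,0,0,0.22,-0.1,0,1,0,0,0,0,0,0,1,0,0,0,0,0,0,1]

```text
time_s: 2.75
tool_pos: [0.5501, 0.0675, 0.3873]
eef_rot: [3.113, 0.419, -0.002]
contact_force: [-0.4, 0.0, 0.9]
width: 0.0927
grasp_force: 0.0
```

```bash
python3 - <<'E'
from h import *
grab('wrist','w1')
s=telemetry.state();print(s['tool_pos'],s['eef_rot'],s['qpos'])
E
```

```text
[0.55005384 0.06714631 0.38753238] [ 3.11287691e+00  4.17311024e-01 -7.91247247e-04] [ 0.12940057  0.38239391 -0.44504092  1.43443484  0.16573372  1.36238571
 -1.62616704]
```

View pics/w1.png

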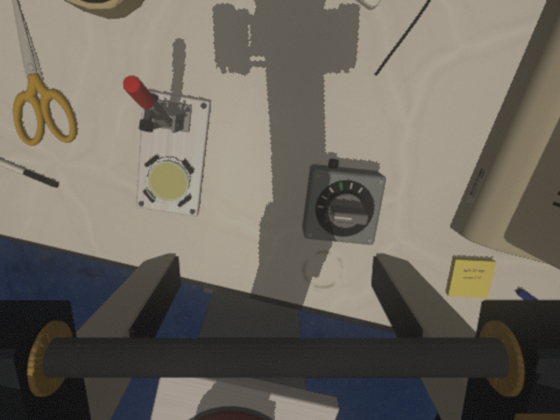

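The wrist view shows the nest with corners near (144,92), (210,100), (199,214) and (138,207). The dish is at (167,182), the red handle at (140,92), and the selector at (344,205) with its green mark at (341,185).

```bash
python3 - <<'E'
from h import *
img=cv2.imread('pics/w1.png')
a=cv2.resize(img[150:250,295:395],None,fx=6,fy=6,interpolation=cv2.INTER_CUBIC)[:, :]
b=cv2.resize(img[70:220,115:215],None,fx=4,fy=4,interpolation=cv2.INTER_CUBIC)
b=b[:600,:400][:, :400]
o=np.zeros((600,800,3),np.uint8);o[:,400:]=b;o[:400,:400]=cv2.resize(a,(400,400))
cv2.imwrite('pics/c2.png',o)
E
```

```text
(no output)
```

View pics/c2.png

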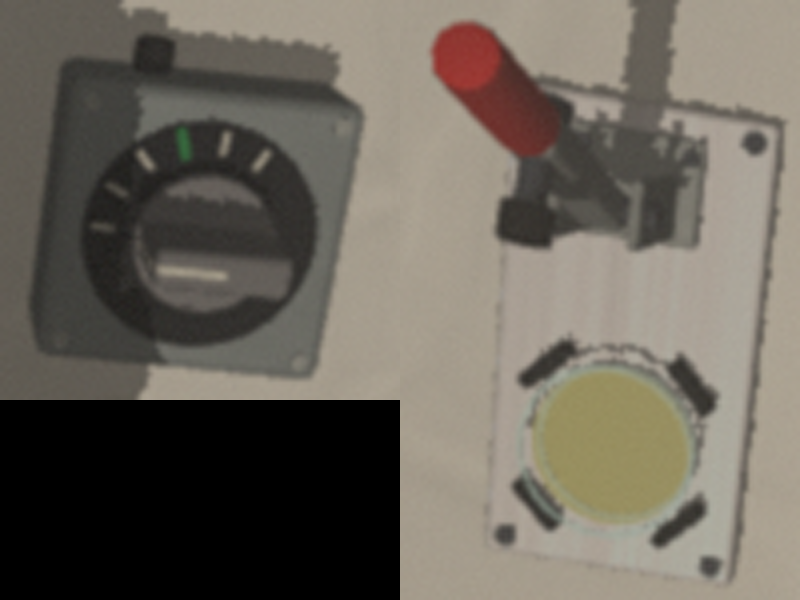

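```bash
cat > m.py <<'E'
from h import *
S=lambda a,b,z: ray('w1',295+a/4,150+b/4,z)
N=lambda a,b,z: ray('w1',115+(a-400)/4,70+b/4,z)
sc=np.array([S(a,b,.045) for a,b in [(90,100),(343,128),(300,362),(58,340)]])
print('sel screws',sc.round(4).tolist(),'ctr',sc.mean(0)); print('dial',S(200,233,.047))
for p,q in[(0,1),(3,2)]: v=sc[q]-sc[p];print('x-dir?' ,np.linalg.norm(v),np.degrees(np.arctan2(v[1],v[0])))
for p,q in[(3,0),(2,1)]: v=sc[q]-sc[p];print(np.linalg.norm(v),np.degrees(np.arctan2(v[1],v[0])))
c=S(200,233,.047)
for a in [(103,227),(118,190),(145,160),(184,143),(225,143),(262,160)]:
    v=S(*a,.047)-c;print('mark',np.linalg.norm(v).round(4),np.degrees(np.arctan2(v[1],v[0])).round(1))
v=S(158,270,.089)-S(228,275,.089);print('ptr',S(158,270,.089),np.linalg.norm(v),np.degrees(np.arctan2(v[1],v[0])))
nc=np.array([N(a,b,.012) for a,b in [(540,80),(782,122),(733,580),(488,545)]])
print('nest',nc.round(4).tolist(),'ctr',nc.mean(0))
for p,q in[(3,0),(2,1),(1,0),(2,3)]: v=nc[q]-nc[p];print(np.linalg.norm(v),np.degrees(np.arctan2(v[1],v[0])))
print('dish',N(613,445,.027))
w,img=cloud('w1')
s=w[165:245,298:385].reshape(-1,3);m=(s[:,2]>.083)&(s[:,2]<.095);print('bar',m.sum(),s[m].mean(0),cv2.minAreaRect(s[m][:,:2].astype(np.float32)))
m=(s[:,2]>.040)&(s[:,2]<.05);print('seltop',m.sum(),cv2.minAreaRect(s[m][:,:2].astype(np.float32)))
hsv=cv2.cvtColor(img,cv2.COLOR_RGB2HSV);m=((hsv[...,0]<8)|(hsv[...,0]>172))&(hsv[...,1]>120);m[:70]=0;m[130:]=0;m[:,:115]=0;m[:,175:]=0
h=w[m];h=h[np.isfinite(h[:,0])];print('handle',len(h),h.mean(0),h.min(0),h.max(0))
E
python3 m.py
```

```text
sel screws [[0.548, 0.0096, 0.045], [0.5612, -0.0744, 0.045], [0.4787, -0.0884, 0.045], [0.4642, -0.0047, 0.045]] ctr [ 0.51300996 -0.0394867   0.045     ]
dial [ 0.51447793 -0.03947427  0.047     ]
x-dir? 0.0849839988159486 -81.0726731016562
x-dir? 0.08496806626146278 -80.20988281647382
0.08497037942878409 9.667825412034556
0.08369071043600591 9.661644301267273
mark 0.0329 101.6
mark 0.032 77.3
mark 0.0321 53.1
mark 0.0319 27.9
mark 0.0319 3.3
mark 0.0319 -22.0
ptr [ 0.50940984 -0.01953709  0.089     ] 0.021953864718492123 101.03483838690124
nest [[0.5932, 0.2518, 0.012], [0.6014, 0.1717, 0.012], [0.4401, 0.1543, 0.012], [0.4297, 0.2425, 0.012]] ctr [0.51609538 0.20506966 0.012     ]
0.1637866384702017 3.2597603759683604
0.162192211131546 6.157915712993344
0.08052120393558201 95.78964882706128
0.08880495806419851 96.71755816786414
dish [0.48235394 0.20238576 0.027     ]
bar 397 [ 0.51458687 -0.0377623   0.08851574] ((0.5135277509689331, -0.03829234838485718), (0.014365814626216888, 0.043940696865320206), 8.912553787231445)
seltop 4005 ((0.5138550996780396, -0.038798507302999496), (0.10008808970451355, 0.10014518350362778), 9.213830947875977)
handle 480 [0.59902662 0.21490194 0.16730691] [0.58278099 0.20838463 0.13387754] [0.61189568 0.22573425 0.18042387]
```

Selector: centre (0.514,-0.039), yaw about 9.4°. The bar is at home, pointing to 99.4°. Nest: about 165 x 90 mm, centre about (0.517,0.206), yaw about 6°. That matches the size given, so this nest is confirmed. Next I'll go behind the handle with the fingers shut.

```bash
cat >> h.py <<'E'
def Rd(deg): # tool down, tool x at yaw deg
    return R.from_euler('z',deg,degrees=True).as_matrix()@np.diag([1,-1,-1.])
def nest(x,y,z):
    a=np.radians(6);return np.array([.517+x*np.cos(a)-y*np.sin(a),.206+x*np.sin(a)+y*np.cos(a),z])
E
python3 - <<'E'
from h import *
rows(nest(.135,0,.387),Rd(6))
E
```

```text
shift total [ 0.919 -0.806  0.002] per row [ 0.919 -0.806  0.002]
turn total [0.0001 0.0001 0.0258] per row [0.0001 0.0001 0.0258]
```

step_arm:
  motion: [0,0,0,0.23,-0.2,0,0,0,0,0,0.23,-0.2,0,0,0,0,0,0.23,-0.2,0,0,0,0,0,0.23,-0.2,0,0,0,0,0.026,0,0,0,0,0,0,0,0,0,0,0]

```text
time_s: 3.55
tool_pos: [0.6519, 0.2195, 0.3876]
eef_rot: [3.136, 0.165, 0.0]
contact_force: [-0.1, -0.9, 0.3]
width: 0.0377
grasp_force: 0.0
```

```bash
python3 - <<'E'
from h import *
rows(nest(.135,0,.15),Rd(6))
print(telemetry.state()['width'])
E
```

```text
shift total [-0.004 -0.006  1.584] per row [-0.004 -0.006  1.584]
turn total [ 0.0002 -0.      0.0001] per row [ 0.0002 -0.      0.0001]
0.03773518058219982
```

Now descend 237 mm.

step_arm:
  motion: [0,0,0,0,0,0.3,0,0,0,0,0,0,0.3,0,0,0,0,0,0,0.3,0,0,0,0,0,0,0.3,0,0,0,0,0,0,0.25,0,0,0,0,0,0,0.13,0,0,0,0,0,0,0,0,0,0,0,0,0,0,0]

```text
time_s: 4.55
tool_pos: [0.6528, 0.2199, 0.1524]
eef_rot: [-3.137, -0.164, -0.005]
contact_force: [0.2, 0.3, -0.7]
width: 0.0002
grasp_force: 0.0
```

```bash
python3 - <<'E'
from h import *
rows(nest(.015,0,.15),Rd(6))
print(telemetry.state()['width'])
grab('scene','s1');im=cv2.imread('pics/s1.png');cv2.imwrite('pics/c3.png',cv2.resize(im[120:290,170:350],None,fx=3,fy=3))
E
```

```text
shift total [-0.81  -0.002  0.014] per row [-0.81  -0.002  0.014]
turn total [-0.0001 -0.0005 -0.0001] per row [-0.0001 -0.0005 -0.0001]
0.00016006142053022406
```

View pics/c3.png

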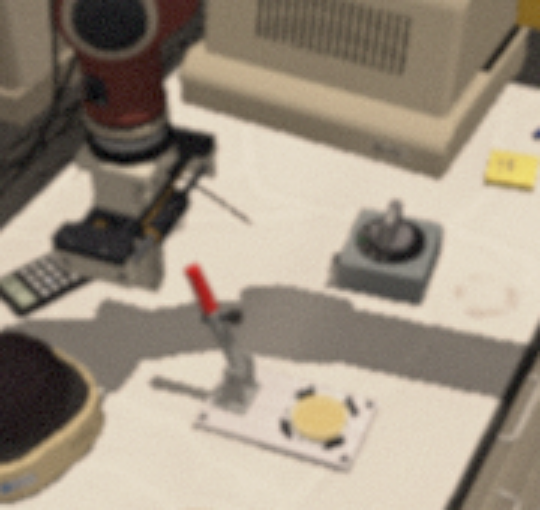

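The fingers at (145,265) stand clear behind the handle at (203,288). Now I'll push toward the nest's -x.

step_arm:
  motion: [0,0,0,-0.08,0,0,0,0,0,0,-0.08,0,0,0,0,0,0,-0.08,0,0,0,0,0,0,-0.08,0,0,0,0,0,0,-0.08,0,0,0,0,0,0,-0.08,0,0,0]

```text
time_s: 5.35
tool_pos: [0.5799, 0.213, 0.151]
eef_rot: [-3.137, -0.164, -0.002]
contact_force: [3.9, -0.0, 3.6]
width: 0.0004
grasp_force: 2.3
```

step_arm:
  motion: [0,0,0,-0.08,0,0,0,0,0,0,-0.08,0,0,0,0,0,0,-0.08,0,0,0,0,0,0,-0.08,0,0,0,0,0,0,0,0,0,0]

```text
time_s: 5.98
tool_pos: [0.5297, 0.2074, 0.1499]
eef_rot: [3.135, 0.166, -0.008]
contact_force: [0.2, 0.3, -0.8]
width: 0.0001
grasp_force: 0.0
```

```bash
python3 - <<'E'
from h import *
rows(nest(.015,0,.15),Rd(6))
grab('scene','s2');im=cv2.imread('pics/s2.png');cv2.imwrite('pics/c4.png',cv2.resize(im[120:290,170:350],None,fx=3,fy=3))
E
```

```text
shift total [ 0.015  0.001 -0.001] per row [ 0.015  0.001 -0.001]
turn total [0.0002 0.0008 0.0002] per row [0.0002 0.0008 0.0002]
```

View pics/c4.png

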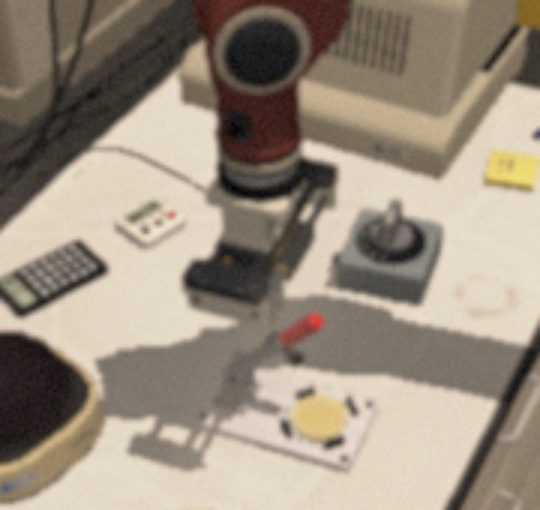

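The red handle at (302,330) is past centre and swinging down by itself. I'll lift off and head for the knob.

step_arm:
  motion: [0,0,0,0,0,-0.2,0,0,0,0,0,0,-0.15,0,0,0,0,-0.04,0.25,0,0.6,0,0,0,-0.04,0.3,0,0.6,0,0,0,-0.04,0.3,0,0.6,0,0,0,-0.04,0.3,0,0.6,0,0,0,-0.04,0.3,0,0.6,0,0,0,-0.04,0.2,0,0.6,0,0,0,0,0,0,0.6]

```text
time_s: 7.15
tool_pos: [0.5218, -0.0454, 0.2025]
eef_rot: [3.137, 0.154, -0.004]
contact_force: [-0.3, 0.4, -0.1]
width: 0.0555
grasp_force: 0.0
```

step_arm:
  motion: [0,0,-0.0288,0,0,0,0.6,0,0,-0.0288,0,0,0,0.6,0,0,-0.0288,0,0,0,0.6,0,0,-0.0288,0,0,0,0.6,0,0,-0.0288,0,0,0,0.6,0,0,-0.0288,0,0,0,0.6,0,0,-0.0288,0,0,0,0.6,0,0,-0.0288,0,0,0,0.6,0,0,-0.0288,0,0,0,0.6,0,0,0,0,0,0,0.6]

```text
time_s: 8.4
tool_pos: [0.5224, -0.0405, 0.2028]
eef_rot: [-2.033, -2.393, -0.001]
contact_force: [0.2, 1.4, 0.3]
width: 0.0557
grasp_force: 0.0
```

```bash
python3 - <<'E'
from h import *
rows([.514,-.039,.077],Rd(99.4))
print(telemetry.state()['qpos'])
grab('scene','s3');w,img=cloud('s3')
grab('wrist','w3')
im=cv2.imread('pics/s3.png');a=cv2.resize(im[170:290,220:340],(400,400),interpolation=2);b=cv2.resize(cv2.imread('pics/w3.png'),(400,300))
o=np.zeros((400,800,3),np.uint8);o[:,:400]=a;o[:300,400:]=b;cv2.imwrite('pics/c5.png',o)
E
```

```text
shift total [ 0.017 -0.054  0.839] per row [ 0.017 -0.054  0.839]
turn total [-0.0001 -0.0003 -0.0003] per row [-0.0001 -0.0003 -0.0003]
[ 0.58462117  0.58904705 -0.85596695  1.8157312   0.52632943  0.98237576
 -0.329273  ]
```

View pics/c5.png

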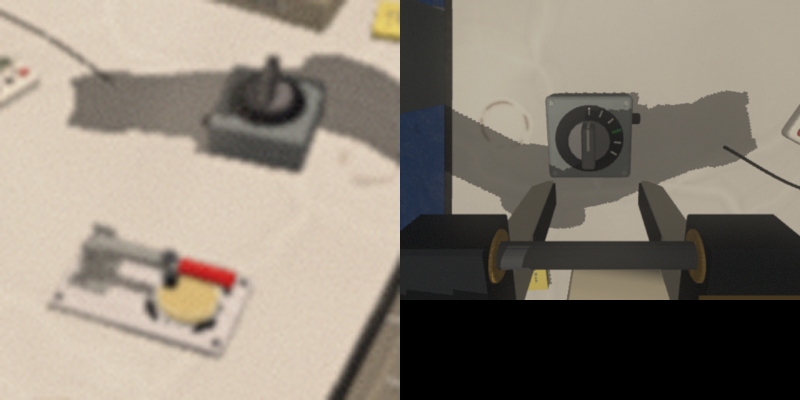

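The clamp is closed: the handle at (207,272) is level and the pad is over the dish. In the wrist view the bar is upright at about (588,135). I'll shift over the axis and descend.

step_arm:
  motion: [0,0,0,0.017,-0.054,0.2,0.6,0,0,0,0,0,0.2,0.6,0,0,0,0,0,0,0.6]

```text
time_s: 8.88
tool_pos: [0.5127, -0.0407, 0.1415]
eef_rot: [-2.033, -2.391, 0.005]
contact_force: [1.0, 1.0, -0.2]
width: 0.0555
grasp_force: 0.0
```

```bash
python3 - <<'E'
from h import *
w,img=cloud('w3');s=w.reshape(-1,3);m=(s[:,2]>.083)&(s[:,2]<.095)&(abs(s[:,0]-.514)<.04)&(abs(s[:,1]+.039)<.04);print(m.sum(),cv2.minAreaRect(s[m][:,:2].astype(np.float32)))
w,img=cloud('s3');s=w.reshape(-1,3);m=(s[:,2]>.083)&(s[:,2]<.095)&(abs(s[:,0]-.514)<.04)&(abs(s[:,1]+.039)<.04);print(m.sum(),s[m].mean(0))
rows([.514,-.039,.077],Rd(99.4))
E
```

```text
1084 ((0.5133441090583801, -0.038137681782245636), (0.013457396999001503, 0.043698154389858246), 8.89346981048584)
43 [ 0.51417009 -0.03468588  0.08826936]
shift total [0.009 0.012 0.43 ] per row [0.009 0.012 0.43 ]
turn total [-0.0007 -0.0001 -0.0004] per row [-0.0007 -0.0001 -0.0004]
```

step_arm:
  motion: [0,0,0,0.013,0.008,0.2,0.6,0,0,0,0,0,0.15,0.6,0,0,0,0,0,0.08,0.6,0,0,0.001,0,0,0,0.6]

```text
time_s: 9.38
tool_pos: [0.5153, -0.0385, 0.0788]
eef_rot: [2.042, 2.387, 0.0]
contact_force: [-0.2, 0.4, 0.0]
width: 0.056
grasp_force: 0.0
```

step_arm:
  motion: [0,0,0,0,0,0,0,0,0,0,0,0,0,0,0,0,0,0,0,0,0,0,0,0,0,0,0,0,0,0,0,0,0,0,0]
  squeeze: 25

```text
time_s: 10.0
tool_pos: [0.5132, -0.0391, 0.0784]
eef_rot: [-2.041, -2.386, 0.006]
contact_force: [-4.6, -1.4, 4.0]
width: 0.0144
grasp_force: 25.0
```

```bash
python3 - <<'E'
from h import *
rows([.5135,-.0383,.077],Rd(99))
s=telemetry.state();print(s['width'],s['grasp_force'],s['contact_force'],s['ft_torque'])
E
```

```text
shift total [0.005 0.003 0.009] per row [0.005 0.003 0.009]
turn total [-0.0006  0.0001 -0.0002] per row [-0.0006  0.0001 -0.0002]
0.014401031256942013 24.999791085720062 [-4.56142439 -1.36086314  3.99286199] [-0.11716728  0.87631494  0.00700921]
```

Gripped at 14.4 mm with 25 N. Now the first click.

step_arm:
  motion: [0,0,0.0222,0,-0.008,0,0,0,0,0.0222,0,0,0,0,0,0,0.0222,0,0,0,0,0,0,0,0,0,0,0]

```text
time_s: 10.5
tool_pos: [0.5133, -0.0391, 0.0784]
eef_rot: [2.491, 1.914, -0.002]
contact_force: [-1.8, -0.4, 1.0]
width: 0.0137
grasp_force: 25.0
```

```bash
cat > c.py <<'E'
from h import *
s=telemetry.state();x=rot(s['eef_rot'])[:,0];print('yaw',np.degrees(np.arctan2(x[1],x[0])),s['tool_pos'],s['width'],s['grasp_force'],s['contact_force'],s['ft_torque'],s['qpos'][6])
E
python3 c.py
```

```text
yaw 75.05624187762797 [ 0.51331844 -0.03908227  0.07838245] 0.01374133759541257 25.00018000602722 [-1.77122232 -0.42625398  1.03518981] [-0.09513697  0.26937865 -0.00184373] -0.8349006062549951
```

Yaw is 75.06°, exactly one stop (24°), with near-zero torque. Second click.

step_arm:
  motion: [0,0,0.0222,0,0,0,0,0,0,0.0222,0,0,0,0,0,0,0.0222,0,0,0,0,0,0,0,0,0,0,0,0,0,0,0,0,0,0]

```text
time_s: 11.12
tool_pos: [0.5135, -0.0392, 0.0784]
eef_rot: [-2.834, -1.356, 0.002]
contact_force: [-2.6, -0.8, 1.3]
width: 0.0134
grasp_force: 25.0
```

```bash
python3 c.py
```

```text
yaw 51.15817158439652 [ 0.51346872 -0.03918093  0.07836781] 0.013353652306092168 24.99929577112198 [-2.57861033 -0.80114267  1.27972051] [-0.29385497  0.45192249  0.03452885] -1.1486530740646772
```

Second stop at 51.2°. Third click, aiming for 27.0°.

step_arm:
  motion: [0,0,0.0222,0,0,0,0,0,0,0.0222,0,0,0,0,0,0,0.0222,0,0,0,0,0,0,0,0,0,0,0,0,0,0,0,0,0,0]

```text
time_s: 11.75
tool_pos: [0.5136, -0.0393, 0.0784]
eef_rot: [3.053, 0.738, -0.001]
contact_force: [-0.9, -2.4, 2.3]
width: 0.0136
grasp_force: 25.0
```

```bash
python3 c.py; python3 - <<'E'
from h import *
grab('scene','s4');grab('wrist','w4')
a=cv2.resize(cv2.imread('pics/s4.png')[170:290,220:340],(400,400),interpolation=2);b=cv2.resize(cv2.imread('pics/w4.png'),(400,300))
o=np.zeros((400,800,3),np.uint8);o[:,:400]=a;o[:300,400:]=b;cv2.imwrite('pics/c6.png',o)
E
```

```text
yaw 27.166032776810553 [ 0.51359729 -0.03928143  0.07839355] 0.01360435107198387 24.999240338802338 [-0.93187695 -2.39865509  2.33538019] [-0.49304154  0.45264424  0.02796528] -1.4541658381836546
```

View pics/c6.png

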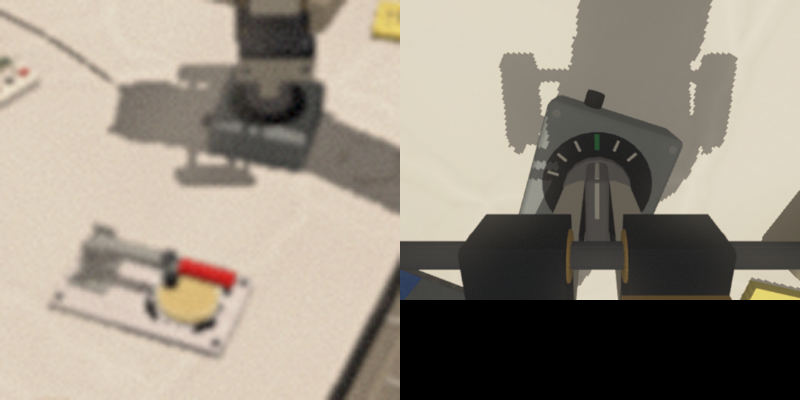

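The pointer line (597,195) is aligned with the green mark (597,142). The clamp is still closed on the dish and the knob is gripped, so I'm handing in.

```bash
python3 -c "
from bench import ticket;print(ticket.sign_off())"
```

```text
the job is handed in; nothing more can be done
None
```

The clamp is closed over centre with its pad on the dish, and the knob is gripped and held at the third stop (green mark) after three clicks clockwise; I handed the job in at about 12 s of the 48 s allowed.

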